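# Start the laminator for a thick pouch

### The arm

A 6-joint arm with a two-finger parallel gripper is mounted at the origin on the work surface. World frame = base frame: x ahead of the robot, y to its left, z up, the work surface at z = 0. Lengths are in mm, angles in rad, forces in N, time in s.
With the tool pointing down it reaches from about 275 to 1000 mm from the base axis. Payload 8.4 kg.
Tool frame: the origin (TCP) lies on the centre line of the jaws, within the pads' length; the fingertips stand r.tip_reach ahead of it and the grasp point (between the pads) lies 3 mm ahead of it (r.tip_reach is the distance from the TCP to the fingertips, in mm); z points along the fingers, y is the direction in which the jaws open and shut (so a half turn about z gives the same grasp; the last joint's range is limited). The gripper opens to 85 mm and grips with 20 to 120 N. Pads are 22 mm wide; open, the fingers measure 114 mm over their backs; the gripper's body (76 mm by 85 mm) begins 54 mm behind the grasp point. The pads swing forward as they close: fully open they stand 13 mm farther back than shut.
Start: joints at [1.106, 0.353, 1.633, -0, 1.155, -0.002], TCP at [279.034, 559.257, 253.281] pointing down, gripper open.
Joint ranges: [-2.63, 2.63], [-0.92, 2.1], [0.06, 2.66], [-1.3, 4.44], [0, 2.69], [-3.02, 3.02]. Speed limits (rad/s): [2.22, 2.22, 2.79, 3.14, 3.14, 3.14].

### API

Orientations are given as [roll, pitch, yaw] about the fixed x, y, z axes, in that order (R = Rz(yaw) Ry(pitch) Rx(roll)).
In Python, from rig import sense, optics, r, nets gives the robot as it stands. The module is installed in compiled form; this text tells all that it offers.
- The arm moves only by the tool carry_out, never from a script. Its argument "increments" is a list that holds one entry, the list of rows, each a list of 6 numbers: the shift along the tool's x, y, z normalised to -1 to 1, where 1 is 40 cm, then the turn, a rotation vector about the tool's x, y, z normalised to -1 to 1, where 1 is 60 degrees. A call has 1 to 5 rows; each row is the pose to reach, as a shift and turn from the pose commanded when the call began, along the tool's axes at that moment; what a row does not reach only later rows make up. A row lasts 1/12 s, in which the tool goes at most 41.7 mm and 7.16 degrees, less where a joint would pass 70% of its speed; a pose out of reach is approached as far as the arm can. A call with a number of a shift or a turn outside -1 to 1 is refused whole. A call with a gripper value outside its range is refused whole. "hand" is the closure, from 0 (fully open) to 1 (shut), set as the call begins (left out, the last holds). The fingers move at their own pace and stop on an object; "squeeze" is the grip in N (left out, the last holds). Time passes only in rows, so rows that repeat a pose let the fingers close. It gives the time, the measured TCP pose, the force and the opening at its end, in the units of the state.
- sense(): the state, without advancing time (a new reading comes with each control period).
- optics.grab_frame(name): name is "scene" or "side" or "wrist"; returns a dict with "img" (420x560x3 uint8, red, green, blue), "range_z" (420x560 float32, mm along the optical axis (not along the pixel's ray), 0 where there is no reading), "fov_y" (degrees; the focal length in pixels is half the picture's height over the tangent of half this angle, whatever the lens; pixels are square), "cx", "cy" (the principal point, pixels), "R" (3x3) and "t" (3): a world point X has camera coordinates R X + t. Camera axes: x right, y down, z forward; pixel columns grow to the right and rows downward; lengths in mm; the calibration is good to about 2 mm. A picture is of the moment at which its call begins.
- r.sign_off(): hands the job in, once; it reports no verdict.
Trained networks look in the newest picture that a camera, given by its name, has taken for a name from the list of things; names that differ only in an ending like _2 or _b are one class to them, and where a whole thing is asked for, a point or a joint stands for the part that bears it (a point fixed in the world has none). Each returns a list of dicts, best first, with "confidence" (0 to 1); they miss things now and then, are a little off and sometimes report something else, mostly with a low value. They report only what shows in the picture. A call takes as long as a camera call.
- nets.trace(target, camera): "mask" (420x560 bool, what is visible of it).
- nets.tip_of(target, camera): "point" ([x, y, z] in mm, in world coordinates, good to about 4 mm: a listed point, or the origin of a listed thing).
The state is a dict: "clock": time; "qpos": joint angles; "qvel": joint speeds; "joint_efforts": joint torques, N m; "eef_pos": TCP position; "tcp_rot": TCP orientation; "contact_force": force on the tool from outside, world axes, zero at the start; "wrist_torque": the same for the moment, N m; "opening": opening from 0.0 (shut) to 1.0 (fully open).
Only numpy, scipy, OpenCV 4.12 (cv2) and the standard library are available. Lean on these libraries where they do the work, as an engineer would, in place of code of your own. Each camera call takes 0.05 s, during which the arm holds its last target.

### The job

Set the laminator going for the paper-cut waiting in its feed: switch it on by pressing the raised, dotted end of the red rocker fully down, then choose thick pouch by pressing the raised, dotted end of the yellow rocker fully down, and last press the green button all the way in and let it spring back out. Only press, and keep that order; do not push the white button in, and leave the paint jars, the bowl and the brush block standing where they are.

Things in the scene. Friction and masses are not known exactly. Their poses are not given: they have to be found in the camera images.
- laminator: light grey tabletop laminator, 158 mm deep (x), 424 mm wide (y), its flat top deck 80 mm above its origin, which is at the centre of its underside; a feed tray with a pouch reaches 192 mm out on its +x side, 27 mm high. Fixed. On the deck four control pods stand in one row along its y axis, 84 mm apart (at y -126, -42, +42, +126 mm), in an order that differs from run to run: a red rocker, a yellow rocker, a green and a white round button
- power (a joint): red power rocker: paddle 70 mm long (along the laminator's x), 30 mm wide (y), 8 mm thick, on a crosswise pivot 20 mm above the deck, in a black pod 44 mm wide with 13 mm high side cheeks. Value in rad: 0 = off, dotted end (towards -x, the robot's side) tilted 0.2 rad up; 0.4 = on, dotted end tilted 0.2 rad down. Friction only: it stays where it is left; takes about 3 N at the dot. It may start up to 0.05
- power_dot (a point): black dot on top of the red paddle, on its raised -x end, 26 mm from the pivot; it moves with the paddle. About 109 mm above the table when off, 10 mm lower when on
- thick (a joint): yellow thickness rocker, built like the red one but its dotted, raised end is the one towards the laminator's +x (away from the robot). Value in rad: 0 = thin, dotted end up; 0.4 = thick, dotted end fully down. Stays where it is left; about 3 N at the dot. It may start up to 0.05
- thick_dot (a point): black dot on top of the yellow paddle, on its raised +x end, 26 mm from the pivot; it moves with the paddle. About 109 mm above the table when up, 10 mm lower when pressed
- start (a joint): green start button, a cap 32 mm across in a black round housing 48 mm across and 12 mm high. Value in m: 0 = out, 0.006 = fully in. A spring returns it; fully in takes 5 N
- start_top (a point): centre of the top face of the green button, 102 mm above the table when out
- reverse (a joint): white reverse button, same shape and spring as the green one; not to be pushed in. Value in m, 0 = out, 0.006 = fully in
- reverse_top (a point): centre of the top face of the white button, 102 mm above the table when out
- red_paint: loose red paint jar, 38 mm across, 65 mm tall; it has a white lid; origin at the centre of its underside. A bystander, leave it where it stands
- ochre_paint: loose orange paint jar, 38 mm across, 55 mm tall; it has a white lid; origin at the centre of its underside. A bystander, leave it where it stands
- bowl: loose white ceramic bowl, 124 mm across, 45 mm high; origin at the centre of its underside. A bystander, leave it where it stands
- brush_block: loose small wooden brush block, 50 x 30 x 30 mm, bristles down; origin at the centre of its underside. A bystander, leave it where it stands

How it is judged (in metres and radians):
On the way, in this order (a step that is already met when the one before it is completed fails the run):
1. the red rocker is pressed fully over to on (value of joint power above 0.33 rad), for 0.1 s.
2. then the yellow rocker is pressed fully over to thick (value of joint each of thick, power above 0.33 rad), for 0.1 s.
3. then the green button is pressed all the way in (all of step 2 and value of joint start above 0.0048 m), for 0.1 s.
At the end, for the whole second after the job is handed in: both rockers stay pressed over (0.33 rad or more of 0.4), the green button is out again (under 1 mm in) after having been pressed 4.8 mm or more, the white button is out, and the jars, bowl and brush block rest within 30 mm of where they started (all of step 2 and value of joint each of start, reverse below 0.001 m and distance of each of red_paint, ochre_paint, bowl, brush_block from where it was at the start of the episode below 0.03 m and linear speed of each of red_paint, ochre_paint, bowl, brush_block below 0.02 m/s); the robot touches nothing.
It fails at once if the yellow rocker is switched over while the red one is off (value of joint thick above 0.2 rad and value of joint power below 0.2 rad).
It fails at once if the green button is pushed in before both rockers are over (value of joint start above 0.003 m and value of joint any of power, thick below 0.2 rad).
It fails at once if the white button is pushed in (value of joint reverse above 0.003 m).
It fails at once if a jar, the bowl or the brush block is shoved away, lifted, carried or knocked over (distance of any of red_paint, ochre_paint, bowl, brush_block from where it was at the start of the episode above 0.03 m or angle between any of red_paint, ochre_paint, bowl, brush_block's own z axis and vertical above 0.5 rad).
It also fails if it takes over 58 s, if anything falls off the work surface, if the arm or the gripper's body presses on something with over 40 N, if the wrist force passes 120 N, or if a joint passes its speed limit or range.

## Working session

There is one attempt and no reset: what is moved stays moved. The work goes in short steps, Python scripts to look and compute and a tool call to move; the robot and the scene stay as the last step left them, time stands still between calls to the robot, and variables do not carry over. Pictures are saved under pics/ and viewed, and the job is handed in when it is done.

Besides the shell and the picture viewer there is one more tool, called after ">>>" as a command line: name --argument value ..., lists and objects as JSON in quotes. carry_out: Moves the arm, as the interface text tells. Its arguments: {"type":"object","properties":{"increments":{"type":"array","items":{"type":"array","items":{"type":"array","items":{"type":"number","minimum":-1,"maximum":1}}}},"hand":{"type":"number"},"squeeze":{"type":"number"}},"required":["increments"]}

```bash
mkdir -p pics; python3 - <<'E'
from rig import sense, optics, r, nets
import cv2
s=sense(); print(s, r.tip_reach)
for c in ["scene","side"]:
    f=optics.grab_frame(c); cv2.imwrite(f"pics/{c}0.png",cv2.cvtColor(f["img"],cv2.COLOR_RGB2BGR))
    for n in ["laminator","power_dot","thick_dot","start_top","reverse_top","red_paint","ochre_paint","bowl","brush_block"]:
        print(c,n,[(d["confidence"],d["point"]) for d in nets.tip_of(n,c)][:2])
print(sense()["clock"])
E
```

```text
{'clock': 0.0, 'qpos': array([ 1.10556022e+00,  3.53615070e-01,  1.63415364e+00,  5.36458484e-06,
        1.15523139e+00, -2.36972823e-03]), 'qvel': array([ 0.00123751, -0.00131569, -0.0009375 ,  0.00083158, -0.0001158 ,
        0.00044124]), 'joint_efforts': array([-3.76557262e-03, -6.05278659e+01, -3.42047095e+01, -5.68002622e-05,
        9.59426514e-03,  8.03983312e-05]), 'eef_pos': array([278.84450371, 558.82829875, 252.57398907]), 'tcp_rot': array([-3.14018522e+00, -8.24019508e-06,  2.67872410e+00]), 'contact_force': array([0.0976859 , 0.41125119, 0.72546179]), 'wrist_torque': array([ 0.04153906,  0.0335119 , -0.07489051]), 'opening': 0.9993786110247298} 22.0
scene laminator [(0.79, [529.3, 58.2, -0.6])]
scene power_dot [(0.65, [434.3, 205.2, -3.4]), (0.56, [476.5, -56.3, 111.8])]
scene thick_dot [(0.75, [546.6, 10.3, 106.8])]
scene start_top [(0.49, [542.5, 98.9, 101.3]), (0.4, [379.8, 24.7, 3.0])]
scene reverse_top [(0.58, [561.0, 177.5, 101.6])]
scene red_paint [(0.59, [381.7, 23.1, -3.2])]
scene ochre_paint [(0.77, [597.3, 331.2, -2.2])]
scene bowl [(0.74, [533.8, -267.0, -2.3])]
scene brush_block [(0.73, [437.5, 206.7, 0.5])]
side laminator []
side power_dot [(0.64, [479.3, -57.0, 111.0]), (0.62, [438.5, 204.6, -1.6])]
side thick_dot [(0.59, [541.9, 11.0, 106.3])]
side start_top [(0.44, [542.4, 102.3, 102.3])]
side reverse_top [(0.43, [561.5, 180.7, 106.0])]
side red_paint [(0.69, [380.1, 27.0, 0.3])]
side ochre_paint [(0.86, [602.6, 330.4, 3.0])]
side bowl [(0.72, [526.9, -264.7, 1.1])]
side brush_block [(0.9, [439.3, 205.0, 3.1])]
1.0
```

View pics/scene0.png

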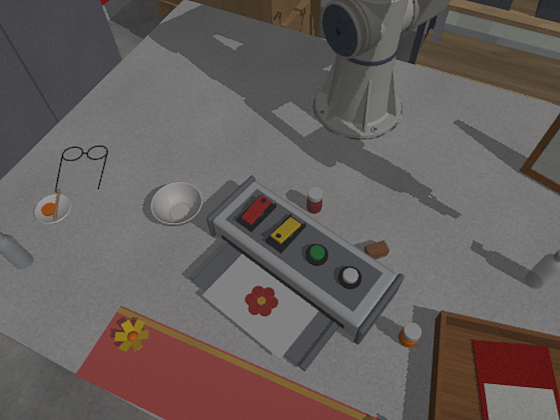

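View pics/side0.png

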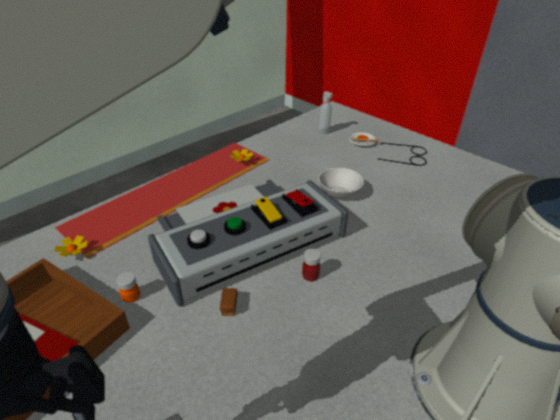

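The pictures show red, yellow, green and white in a row from -y to +y. In the scene view they sit at about (257,210), (287,232), (317,253) and (349,276). The nets agree with this in both cameras. I'll fit the laminator pose and close the gripper on the way over.

```bash
cat > h.py <<'E'
from rig import sense, optics, r, nets
import numpy as np, cv2
from scipy.spatial.transform import Rotation as Ro
from scipy.optimize import least_squares
def go(p,rpy=None):
    s=sense(); R=Ro.from_euler('xyz',s["tcp_rot"])
    d=R.inv().apply(np.array(p)-s["eef_pos"])
    w=(R.inv()*Ro.from_euler('xyz',rpy)).as_rotvec() if rpy is not None else np.zeros(3)
    print("dist",np.linalg.norm(d).round(1),"inc",(d/400).round(4),(w/np.pi*3).round(4),"F",s["contact_force"].round(1))
L={"power_dot":(-26,-126),"thick_dot":(26,-42),"start_top":(0,42),"reverse_top":(0,126)}
def fit(obs):
    def f(v):
        c,s=np.cos(v[2]),np.sin(v[2]); 
        return np.concatenate([np.array([v[0]+c*L[n][0]-s*L[n][1],v[1]+s*L[n][0]+c*L[n][1]])-p[:2] for n,p in obs])
    q=least_squares(f,[530,59,-.23],loss='soft_l1',f_scale=3); return q.x,q.fun.reshape(-1,2)
def at(v,x,y):
    c,s=np.cos(v[2]),np.sin(v[2]); return np.array([v[0]+c*x-s*y,v[1]+s*x+c*y])
E
python3 - <<'E'
from h import *
o=[("power_dot",(476.5,-56.3)),("power_dot",(479.3,-57)),("thick_dot",(546.6,10.3)),("thick_dot",(541.9,11)),("start_top",(542.5,98.9)),("start_top",(542.4,102.3)),("reverse_top",(561,177.5)),("reverse_top",(561.5,180.7))]
v,res=fit(o); print(v,res.round(1)); print(at(v,-28,-126),at(v,28,-42),at(v,0,42))
go([*at(v,-28,-126),230],[np.pi,0,np.pi+v[2]])
E
```

```text
[ 5.31652705e+02  5.84335848e+01 -2.40998635e-01] [[-0.2 -1.4]
 [-3.  -0.7]
 [ 0.3  1.1]
 [ 5.   0.4]
 [-0.8  0.3]
 [-0.7 -3.1]
 [ 0.7  3.3]
 [ 0.2  0.1]]
[474.38916436 -57.24219881] [548.8192623   10.96454955] [541.67695078  99.21978954]
dist 647.1 inc [-1.1251 -1.1611  0.0582] [-0.      0.     -0.2117] F [ 0.  -0.6 -0.3]
```

>>> carry_out --increments '[[[-0.07,-0.072,0,0,0,-0.05],[-0.14,-0.145,0,0,0,-0.1],[-0.21,-0.217,0,0,0,-0.15],[-0.28,-0.29,0,0,0,-0.2],[-0.35,-0.36,0,0,0,-0.21]]]' --hand 1 --squeeze 40

```text
clock: 1.42
eef_pos: [340.0, 366.1, 253.3]
tcp_rot: [3.142, 0.0, 2.902]
contact_force: [1.4, 1.2, 1.5]
opening: 0.3
```

```bash
python3 - <<'E'
from h import *
v=[531.65,58.43,-.241]
print(r.tip_reach,sense()["eef_pos"],sense()["opening"])
go([*at(v,-28,-126),230],[np.pi,0,np.pi+v[2]])
E
```

```text
22.0 [340.02270716 366.11994481 253.29252201] 0.30015540529850576
dist 444.8 inc [-0.577  -0.9488  0.0583] [0.0001 0.0001 0.0018] F [1.4 1.2 1.5]
```

>>> carry_out --increments '[[[-0.052,-0.085,0,0,0,0],[-0.104,-0.17,0,0,0,0],[-0.156,-0.255,0,0,0,0],[-0.208,-0.34,0,0,0,0],[-0.26,-0.425,0.01,0,0,0]]]'

```text
clock: 1.83
eef_pos: [400.7, 176.3, 250.1]
tcp_rot: [3.14, 0.002, 2.899]
contact_force: [1.4, -0.4, 0.7]
opening: -0.0
```

>>> carry_out --increments '[[[-0.052,-0.085,0.005,0,0,0],[-0.104,-0.17,0.01,0,0,0],[-0.156,-0.255,0.01,0,0,0],[-0.208,-0.34,0.01,0,0,0],[-0.26,-0.425,0.01,0,0,0]]]'

```text
clock: 2.25
eef_pos: [460.4, -14.2, 245.6]
tcp_rot: [3.141, 0.001, 2.899]
contact_force: [1.5, 0.7, 0.2]
opening: 0.001
```

```bash
python3 - <<'E'
from h import *
v=[531.65,58.43,-.241]
print(r.tip_reach,sense()["eef_pos"],sense()["opening"])
go([*at(v,-28,-126),190],[np.pi,0,np.pi+v[2]])
f=optics.grab_frame("wrist"); cv2.imwrite("pics/w1.png",cv2.cvtColor(f["img"],cv2.COLOR_RGB2BGR))
f=optics.grab_frame("scene"); cv2.imwrite("pics/s1.png",cv2.cvtColor(f["img"],cv2.COLOR_RGB2BGR))
for c in ["wrist","scene"]:
    for n in L: print(c,n,[(d["confidence"],d["point"]) for d in nets.tip_of(n,c)][:2])
E
```

```text
22.0 [460.40870421 -14.18791469 245.60403198] 0.0013778579834314703
dist 71.7 inc [-0.0597 -0.0961  0.139 ] [ 0.0002  0.0008 -0.0019] F [1.5 0.7 0.2]
wrist power_dot [(0.92, [475.6, -60.6, 107.1])]
wrist thick_dot [(0.6, [547.9, 13.7, 108.8])]
wrist start_top [(0.72, [441.8, 205.9, -1.7]), (0.64, [540.5, 95.9, 104.9])]
wrist reverse_top []
scene power_dot []
scene thick_dot [(0.79, [546.8, 7.5, 106.3])]
scene start_top [(0.47, [542.3, 100.9, 101.2])]
scene reverse_top [(0.57, [562.5, 180.4, 102.6])]
```

View pics/w1.png

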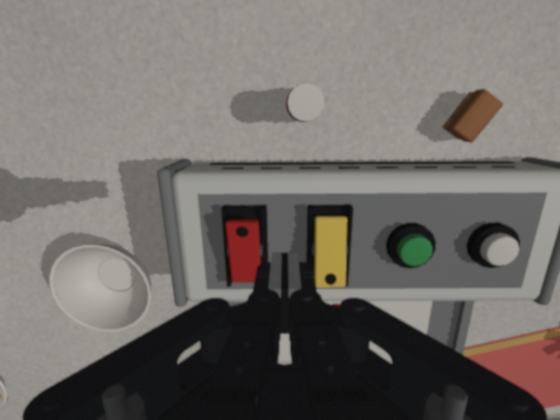

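```bash
python3 - <<'E'
from h import *
o=[("power_dot",(476.5,-56.3)),("power_dot",(479.3,-57)),("thick_dot",(546.6,10.3)),("thick_dot",(541.9,11)),("start_top",(542.5,98.9)),("start_top",(542.4,102.3)),("reverse_top",(561,177.5)),("reverse_top",(561.5,180.7)),
("power_dot",(475.6,-60.6)),("thick_dot",(547.9,13.7)),("start_top",(540.5,95.9)),("thick_dot",(546.8,7.5)),("start_top",(542.3,100.9)),("reverse_top",(562.5,180.4))]
v,res=fit(o); print(v,res.round(1)); print(at(v,-28,-126),at(v,28,-42),at(v,0,42))
f=optics.grab_frame("wrist")
F=210/np.tan(np.radians(f["fov_y"]/2))
# measure colour blobs
im=f["img"].astype(int); R,t=f["R"],f["t"]
def world(m):
    vv,uu=np.nonzero(m); z=f["range_z"][vv,uu]; k=z>0; vv,uu,z=vv[k],uu[k],z[k]
    return (np.c_[(uu-f["cx"])/F*z,(vv-f["cy"])/F*z,z]-t)@R
hsv=cv2.cvtColor(f["img"],cv2.COLOR_RGB2HSV)
for n,(a,b) in {"red":((0,150,60),(6,255,255)),"yellow":((20,150,60),(35,255,255)),"green":((45,120,40),(85,255,255))}.items():
    m=cv2.inRange(hsv,a,b)>0; W=world(m); W=W[W[:,2]>93]
    print(n,len(W),np.median(W,0).round(1),W.min(0).round(1),W.max(0).round(1))
    c,s=np.cos(v[2]),np.sin(v[2]); q=(W[:,:2]-v[:2])@np.array([[c,-s],[s,c]])
    print("  lam",np.percentile(q,[1,50,99],axis=0).round(1).tolist(),np.percentile(W[:,2],[1,99]))
E
```

```text
[ 5.31689928e+02  5.80155394e+01 -2.41138692e-01] [[-0.1 -1.8]
 [-2.9 -1.1]
 [ 0.3  0.7]
 [ 5.   0. ]
 [-0.8 -0.1]
 [-0.7 -3.5]
 [ 0.8  2.9]
 [ 0.3 -0.3]
 [ 0.8  2.5]
 [-1.  -2.7]
 [ 1.2  2.9]
 [ 0.1  3.5]
 [-0.6 -2.1]
 [-0.7 -0. ]]
[474.41018642 -57.65222287] [548.84983648  10.54410034] [541.71988582  98.8003398 ]
red 1816 [495.6 -63.8 103.7] [449.3 -86.1  93.3] [534.6  11.7 272.8]
  lam [[-37.0, -140.9], [-6.2, -125.9], [31.1, -111.4]] [ 97.15089327 109.30367059]
yellow 2009 [514.   18.2 102.3] [ 4.555e+02 -4.000e-01  9.320e+01] [552.9  39.6 252. ]
  lam [[-60.1, -70.5], [-7.7, -42.8], [28.4, -27.8]] [ 95.2930056  236.35235129]
green 839 [536.4  97.7 100.9] [522.9  83.   93.1] [554.2 114.  103.1]
  lam [[-18.3, 25.9], [-5.0, 39.5], [10.9, 55.1]] [ 93.40008081 102.47935163]
```

The wrist view shows the red dot at (242,231), the yellow dot at (331,279), green at (414,249) and white at (499,249). The colour blobs with depth agree with the pose fit to about 2 mm. I'll go above the red dot.

```bash
python3 - <<'E'
from h import *
v=[531.3,58,-.241]
go([*at(v,-29,-126),142],[np.pi,0,np.pi+v[2]])
E
```

```text
dist 114.0 inc [-0.0594 -0.1046  0.2584] [0.     0.0001 0.    ] F [-1.2 -0.1 -0.2]
```

>>> carry_out --increments '[[[-0.03,-0.052,0.05,0,0,0],[-0.059,-0.104,0.1,0,0,0],[-0.059,-0.104,0.18,0,0,0],[-0.059,-0.104,0.258,0,0,0],[-0.059,-0.104,0.258,0,0,0]]]'

```text
clock: 3.22
eef_pos: [469.7, -57.5, 137.6]
tcp_rot: [-3.141, -0.008, 2.899]
contact_force: [-1.9, -0.0, -0.9]
opening: -0.002
```

```bash
python3 - <<'E'
from h import *
v=[531.3,58,-.241]
f=optics.grab_frame("side"); cv2.imwrite("pics/sd2.png",cv2.resize(cv2.cvtColor(f["img"],cv2.COLOR_RGB2BGR)[150:330,130:390],None,fx=3,fy=3))
f=optics.grab_frame("wrist"); cv2.imwrite("pics/w2.png",cv2.cvtColor(f["img"],cv2.COLOR_RGB2BGR))
go([*at(v,-29,-126),131],[np.pi,0,np.pi+v[2]]); print(sense()["eef_pos"])
for c in ["wrist","scene","side"]: print(c,[(d["confidence"],d["point"]) for d in nets.tip_of("power_dot",c)][:2])
E
```

```text
dist 10.9 inc [-0.0015  0.0009  0.0272] [-0.0003 -0.0025 -0.001 ] F [ 0.6 -0.2 -0.2]
[472.43808451 -57.64277514 141.89840266]
wrist []
scene []
side [(0.45, [480.0, -55.0, 112.7])]
```

View pics/sd2.png

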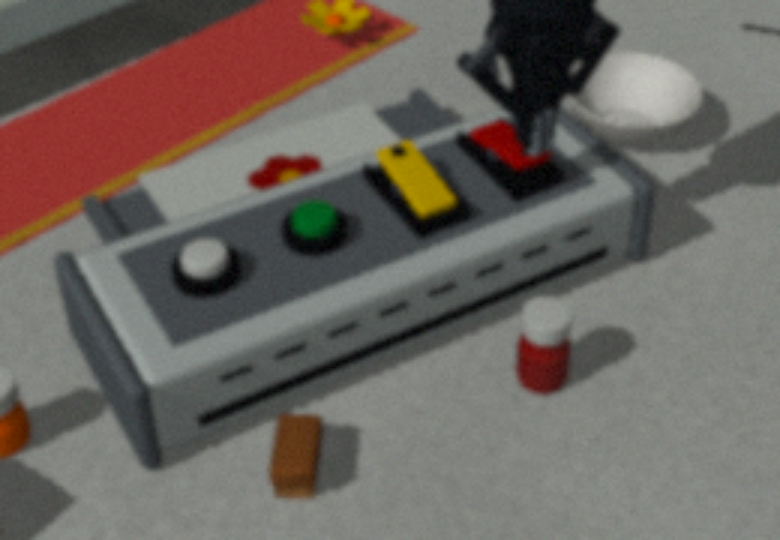

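View pics/w2.png

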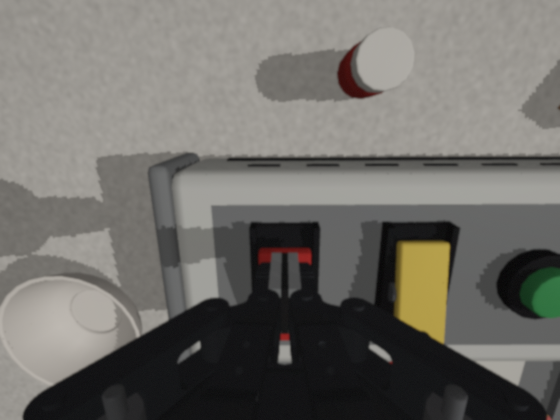

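The tip is closed and centred over the raised end of the red paddle, at about (285,258) in the wrist view. Pressing in steps.

>>> carry_out --increments '[[[0,0,0.01,0,0,0],[0,0,0.02,0,0,0],[0,0,0.03,0,0,0],[0,0,0.04,0,0,0],[0,0,0.046,0,0,0]]]'

```text
clock: 3.88
eef_pos: [472.6, -58.0, 123.3]
tcp_rot: [3.142, -0.001, 2.899]
contact_force: [-2.2, 1.8, 3.2]
opening: 0.004
```

>>> carry_out --increments '[[[0,0,0.002,0,0,0],[0,0,0.004,0,0,0],[0,0,0.006,0,0,0],[0,0,0.006,0,0,0]]]'

```text
clock: 4.22
eef_pos: [472.6, -58.1, 121.6]
tcp_rot: [3.142, -0.001, 2.899]
contact_force: [-5.7, 2.2, 10.8]
opening: 0.001
```

```bash
python3 - <<'E'
from h import *
f=optics.grab_frame("side"); s=sense(); print(s["eef_pos"],s["contact_force"],s["clock"])
cv2.imwrite("pics/sd3.png",cv2.resize(cv2.cvtColor(f["img"],cv2.COLOR_RGB2BGR)[170:250,230:360],None,fx=6,fy=6))
E
```

```text
[472.66122546 -58.06111078 121.62929033] [-5.50180058  2.28477169  9.81291568] 4.2667
```

View pics/sd3.png

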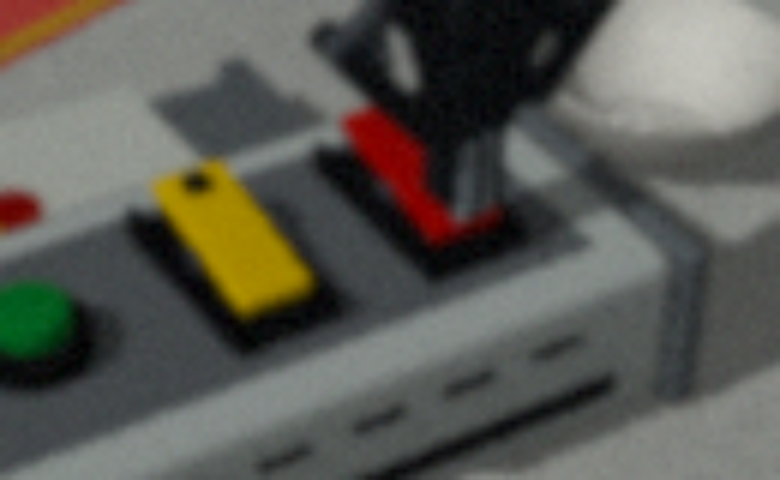

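The red paddle's near end is down and its far end up, and the force is rising. I'll press another 1.5 mm to confirm the stop, then lift.

>>> carry_out --increments '[[[0,0,0.002,0,0,0],[0,0,0.004,0,0,0],[0,0,0.004,0,0,0],[0,0,0.004,0,0,0]]]'

```text
clock: 4.6
eef_pos: [472.7, -58.0, 121.2]
tcp_rot: [3.141, -0.001, 2.899]
contact_force: [-10.5, 3.2, 28.1]
opening: 0.002
```

>>> carry_out --increments '[[[0,0,-0.02,0,0,0],[0,0,-0.06,0,0,0],[0,0,-0.11,0,0,0],[0,0,-0.15,0,0,0],[0,0,-0.15,0,0,0]]]'

```text
clock: 5.02
eef_pos: [475.2, -58.6, 182.5]
tcp_rot: [3.141, 0.005, 2.899]
contact_force: [0.8, -0.2, 0.9]
opening: 0.001
```

```bash
python3 - <<'E'
from h import *
v=[531.3,58,-.241]
f=optics.grab_frame("side"); s=sense(); print(s["eef_pos"],s["contact_force"],s["clock"])
cv2.imwrite("pics/sd4.png",cv2.resize(cv2.cvtColor(f["img"],cv2.COLOR_RGB2BGR)[170:250,230:360],None,fx=6,fy=6))
f=optics.grab_frame("wrist"); 
for c in ["wrist","side"]: 
  for n in L: print(c,n,[(d["confidence"],d["point"]) for d in nets.tip_of(n,c)][:2])
# paddle tilt from depth
F=210/np.tan(np.radians(f["fov_y"]/2)); 
vv,uu=np.mgrid[:420,:560]; z=f["range_z"].astype(float)
W=(np.stack([(uu-f["cx"])/F*z,(vv-f["cy"])/F*z,z],-1)-f["t"])@f["R"]
c,s_=np.cos(v[2]),np.sin(v[2]); q=(W[...,:2]-v[:2])@np.array([[c,-s_],[s_,c]])
for yc in (-126,-42):
  m=(abs(q[...,1]-yc)<10)&(abs(q[...,0])<33)&(W[...,2]>90)&(W[...,2]<116)&(z>0)
  print(yc,m.sum(),q[m][:,0].min(),q[m][:,0].max(),np.polyfit(q[m][:,0],W[m][:,2],1))
go([*at(v,29,-42),170],[np.pi,0,np.pi+v[2]])
E
```

```text
[474.47160085 -58.49480982 181.12680541] [-0.29994398 -0.31501935  0.1042545 ] 5.0667
wrist power_dot [(0.58, [471.7, -60.3, 95.5])]
wrist thick_dot [(0.65, [546.2, 16.6, 109.4])]
wrist start_top [(0.8, [542.8, 95.7, 104.7])]
wrist reverse_top []
side power_dot [(0.78, [478.3, -53.6, 101.7])]
side thick_dot [(0.6, [542.9, 11.1, 106.2])]
side start_top [(0.42, [541.1, 98.0, 100.5])]
side reverse_top [(0.69, [563.1, 180.6, 105.0])]
-126 889 -32.99060879093821 -5.18242289443557 [  0.1890174  103.44100316]
-42 2322 -32.99003991836914 31.543557326669106 [  0.19298542 103.63602722]
dist 103.2 inc [-0.1448  0.2122  0.0228] [-0.0001 -0.0009 -0.0018] F [-0.   0.4 -0.2]
```

View pics/sd4.png

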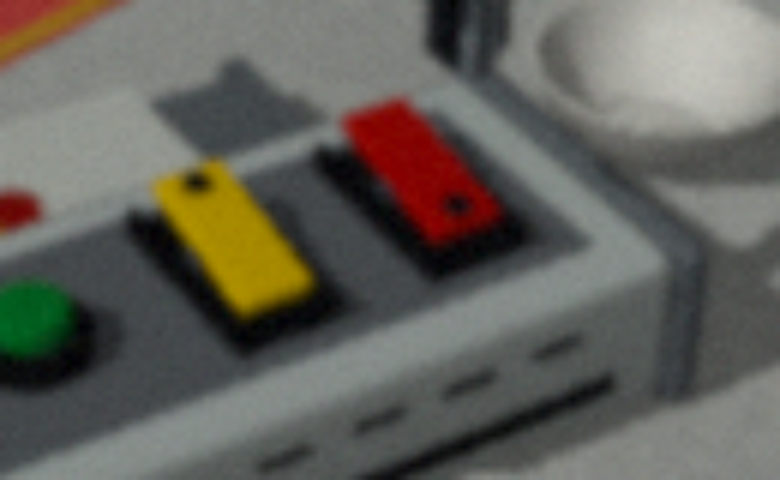

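Red is on: the depth slope is 0.19, which is the full stop. Next is yellow.

>>> carry_out --increments '[[[-0.045,0.07,0,0,0,0],[-0.09,0.14,0,0,0,0],[-0.145,0.212,0.01,0,0,0],[-0.145,0.212,0.06,0,0,0],[-0.145,0.212,0.093,0,0,0]]]'

```text
clock: 5.93
eef_pos: [551.2, 11.5, 141.5]
tcp_rot: [3.141, 0.001, 2.901]
contact_force: [-0.3, 0.3, 0.0]
opening: 0.002
```

```bash
python3 - <<'E'
from h import *
v=[531.3,58,-.241]
f=optics.grab_frame("wrist"); cv2.imwrite("pics/w5.png",cv2.cvtColor(f["img"],cv2.COLOR_RGB2BGR))
print(sense()["eef_pos"])
go([*at(v,29,-42),121.2],[np.pi,0,np.pi+v[2]])
E
```

```text
[548.64451912  10.92233607 138.96454197]
dist 17.8 inc [-0.0025 -0.001   0.0444] [-0.001  -0.0036 -0.0005] F [-1.   0.  -1.6]
```

View pics/w5.png

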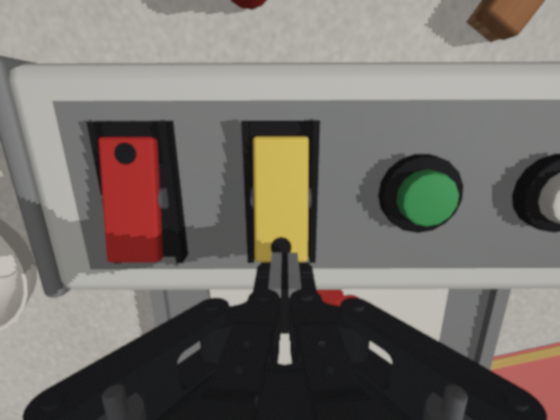

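The tip is over the yellow dotted end, at about (283,250). Pressing.

>>> carry_out --increments '[[[0,0,0.01,0,0,0],[0,0,0.02,0,0,0],[0,0,0.03,0,0,0],[0,0,0.04,0,0,0],[0,0,0.042,0,0,0]]]'

```text
clock: 6.4
eef_pos: [550.4, 9.9, 126.0]
tcp_rot: [3.141, 0.002, 2.898]
contact_force: [1.4, -0.7, 2.8]
opening: -0.001
```

>>> carry_out --increments '[[[0,0,0.002,0,0,0],[0,0,0.004,0,0,0],[0,0,0.004,0,0,0],[0,0,0.004,0,0,0]]]'

```text
clock: 6.73
eef_pos: [550.0, 10.1, 124.4]
tcp_rot: [3.141, 0.001, 2.899]
contact_force: [2.0, -0.7, 2.5]
opening: -0.002
```

>>> carry_out --increments '[[[0,0,0.002,0,0,0],[0,0,0.004,0,0,0],[0,0,0.007,0,0,0],[0,0,0.007,0,0,0]]]'

```text
clock: 7.07
eef_pos: [550.0, 10.1, 121.3]
tcp_rot: [3.141, 0.001, 2.899]
contact_force: [3.4, -1.0, 3.4]
opening: 0.002
```

>>> carry_out --increments '[[[0,0,0.002,0,0,0],[0,0,0.004,0,0,0],[0,0,0.004,0,0,0],[0,0,0.004,0,0,0]]]'

```text
clock: 7.4
eef_pos: [550.2, 10.2, 120.8]
tcp_rot: [3.141, 0.001, 2.899]
contact_force: [0.1, -2.3, 15.8]
opening: -0.001
```

>>> carry_out --increments '[[[0,0,0.002,0,0,0],[0,0,0.003,0,0,0],[0,0,0.003,0,0,0],[0,0,0.003,0,0,0]]]'

```text
clock: 7.73
eef_pos: [550.3, 10.2, 120.6]
tcp_rot: [3.141, 0.001, 2.899]
contact_force: [-3.8, -1.2, 27.4]
opening: -0.002
```

>>> carry_out --increments '[[[0,0,-0.02,0,0,0],[0,0,-0.06,0,0,0],[0,0,-0.11,0,0,0],[0,0,-0.15,0,0,0],[0,0,-0.15,0,0,0]]]'

```text
clock: 8.15
eef_pos: [550.3, 10.4, 180.7]
tcp_rot: [3.141, 0.002, 2.899]
contact_force: [0.4, 0.1, 0.3]
opening: -0.005
```

```bash
python3 - <<'E'
from h import *
v=[531.3,58,-.241]
f=optics.grab_frame("side"); s=sense(); print(s["eef_pos"],s["contact_force"],s["clock"])
cv2.imwrite("pics/sd6.png",cv2.resize(cv2.cvtColor(f["img"],cv2.COLOR_RGB2BGR)[170:270,180:350],None,fx=4.5,fy=4.5))
f=optics.grab_frame("wrist"); 
for c in ["wrist","side"]: 
  for n in L: print(c,n,[(d["confidence"],d["point"]) for d in nets.tip_of(n,c)][:2])
F=210/np.tan(np.radians(f["fov_y"]/2)); 
vv,uu=np.mgrid[:420,:560]; z=f["range_z"].astype(float)
W=(np.stack([(uu-f["cx"])/F*z,(vv-f["cy"])/F*z,z],-1)-f["t"])@f["R"]
c,s_=np.cos(v[2]),np.sin(v[2]); q=(W[...,:2]-v[:2])@np.array([[c,-s_],[s_,c]])
for yc in (-126,-42):
  m=(abs(q[...,1]-yc)<10)&(abs(q[...,0])<33)&(W[...,2]>90)&(W[...,2]<116)&(z>0)
  print(yc,m.sum(),q[m][:,0].min(),q[m][:,0].max(),np.polyfit(q[m][:,0],W[m][:,2],1))
go([*at(v,0,42),170],[np.pi,0,np.pi+v[2]])
E
```

```text
[549.71024168  10.32210305 179.2864437 ] [ 0.52979402 -0.13551937  0.74329792] 8.2
wrist power_dot [(0.97, [471.3, -58.5, 95.5])]
wrist thick_dot [(0.87, [548.0, 12.6, 100.4])]
wrist start_top [(0.64, [535.9, 98.6, 105.2])]
wrist reverse_top [(0.87, [561.2, 179.8, 98.0])]
side power_dot [(0.88, [475.3, -56.1, 103.2])]
side thick_dot [(0.7, [544.7, 14.3, 95.1])]
side start_top [(0.65, [541.3, 103.0, 103.0])]
side reverse_top [(0.7, [560.3, 181.1, 103.6])]
-126 2905 -32.982338523896615 31.50226317640886 [  0.19858635 103.76312704]
-42 2669 -32.99543497980233 32.92175941112084 [ -0.20243998 103.05134888]
dist 89.4 inc [0.073  0.2102 0.0199] [-0.0002 -0.001  -0.0018] F [-0.3 -0.1  0.2]
```

View pics/sd6.png

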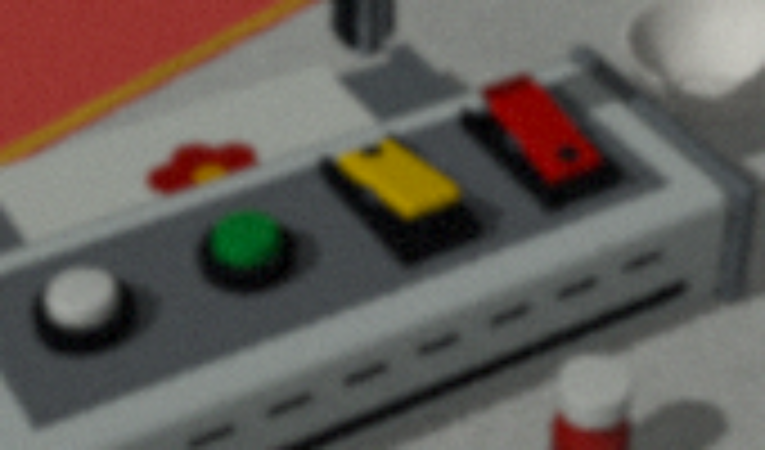

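Both rockers are over: slopes +0.199 for red and -0.202 for yellow. Now green.

>>> carry_out --increments '[[[0.025,0.07,0,0,0,0],[0.05,0.14,0,0,0,0],[0.073,0.21,0.01,0,0,0],[0.073,0.21,0.06,0,0,0],[0.073,0.21,0.093,0,0,0]]]'

```text
clock: 9.07
eef_pos: [541.5, 100.3, 140.6]
tcp_rot: [3.141, 0.0, 2.901]
contact_force: [-1.1, -0.2, 0.5]
opening: -0.002
```

```bash
python3 - <<'E'
from h import *
v=[531.3,58,-.241]
f=optics.grab_frame("wrist"); cv2.imwrite("pics/w7.png",cv2.cvtColor(f["img"],cv2.COLOR_RGB2BGR))
f=optics.grab_frame("side"); cv2.imwrite("pics/sd7.png",cv2.resize(cv2.cvtColor(f["img"],cv2.COLOR_RGB2BGR)[170:270,180:350],None,fx=4.5,fy=4.5))
print(sense()["eef_pos"])
go([*at(v,0,42),124],[np.pi,0,np.pi+v[2]])
E
```

```text
[540.0110392   98.92149609 139.25723761]
dist 15.3 inc [-0.0034  0.0005  0.0381] [-0.0016 -0.0034 -0.0009] F [-0.5 -0.7 -1.5]
```

View pics/w7.png

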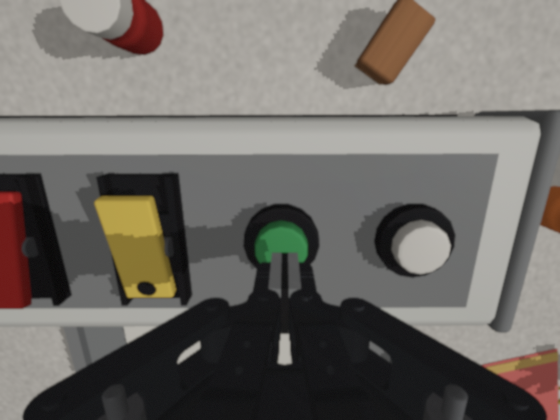

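View pics/sd7.png

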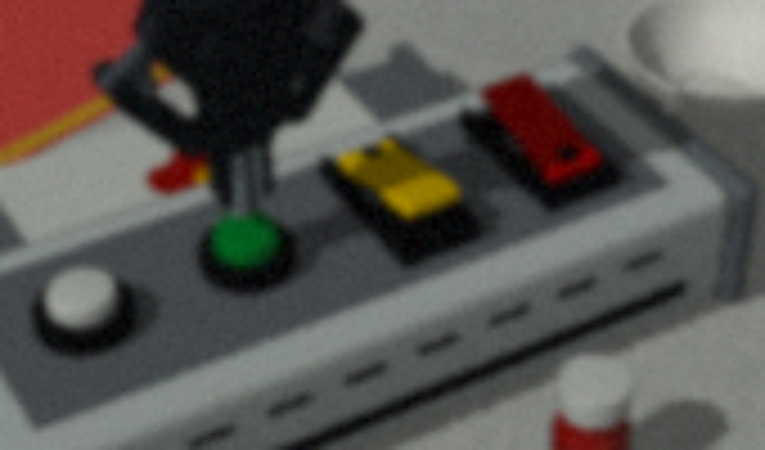

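The tip is over the green cap. Pressing.

>>> carry_out --increments '[[[0,0,0.01,0,0,0],[0,0,0.02,0,0,0],[0,0,0.03,0,0,0],[0,0,0.04,0,0,0],[0,0,0.044,0,0,0]]]'

```text
clock: 9.58
eef_pos: [541.7, 98.5, 123.5]
tcp_rot: [3.142, 0.0, 2.898]
contact_force: [-0.1, -1.6, 2.0]
opening: 0.001
```

>>> carry_out --increments '[[[0,0,0.002,0,0,0],[0,0,0.004,0,0,0],[0,0,0.007,0,0,0],[0,0,0.007,0,0,0]]]'

```text
clock: 9.92
eef_pos: [541.7, 98.5, 121.0]
tcp_rot: [-3.141, 0.0, 2.899]
contact_force: [-0.9, -1.9, 3.4]
opening: -0.001
```

>>> carry_out --increments '[[[0,0,0.003,0,0,0],[0,0,0.006,0,0,0],[0,0,0.008,0,0,0],[0,0,0.008,0,0,0]]]'

```text
clock: 10.25
eef_pos: [541.8, 98.6, 118.0]
tcp_rot: [-3.142, 0.0, 2.899]
contact_force: [-1.0, -3.2, 7.1]
opening: -0.002
```

>>> carry_out --increments '[[[0,0,0.002,0,0,0],[0,0,0.004,0,0,0],[0,0,0.004,0,0,0],[0,0,0.004,0,0,0]]]'

```text
clock: 10.58
eef_pos: [541.9, 98.7, 117.7]
tcp_rot: [3.142, 0.001, 2.899]
contact_force: [-7.1, -4.0, 22.9]
opening: -0.005
```

The force jumped to 23 N with almost no travel, so the button is at its hard stop. Lifting away.

>>> carry_out --increments '[[[0,0,-0.01,0,0,0],[0,0,-0.05,0,0,0],[0,0,-0.11,0,0,0],[0,0,-0.17,0,0,0],[0,0,-0.22,0,0,0]]]'

```text
clock: 11.0
eef_pos: [541.7, 99.0, 205.2]
tcp_rot: [3.141, 0.0, 2.899]
contact_force: [0.6, 0.3, 0.5]
opening: 0.002
```

>>> carry_out --increments '[[[-0.03,0,-0.05,0,0,0],[-0.06,0,-0.08,0,0,0],[-0.06,0,-0.08,0,0,0],[-0.06,0,-0.08,0,0,0]]]'

```text
clock: 11.33
eef_pos: [565.0, 93.1, 235.9]
tcp_rot: [3.141, 0.0, 2.898]
contact_force: [-0.9, -0.0, -0.3]
opening: -0.001
```

```bash
python3 - <<'E'
from h import *
v=[531.3,58,-.241]
f=optics.grab_frame("side"); s=sense(); print(s["eef_pos"],s["contact_force"],s["clock"])
cv2.imwrite("pics/sd8.png",cv2.cvtColor(f["img"],cv2.COLOR_RGB2BGR))
f=optics.grab_frame("wrist"); cv2.imwrite("pics/w8.png",cv2.cvtColor(f["img"],cv2.COLOR_RGB2BGR))
F=210/np.tan(np.radians(f["fov_y"]/2)); 
vv,uu=np.mgrid[:420,:560]; z=f["range_z"].astype(float)
W=(np.stack([(uu-f["cx"])/F*z,(vv-f["cy"])/F*z,z],-1)-f["t"])@f["R"]
c,s_=np.cos(v[2]),np.sin(v[2]); q=(W[...,:2]-v[:2])@np.array([[c,-s_],[s_,c]])
for yc in (-126,-42):
  m=(abs(q[...,1]-yc)<10)&(abs(q[...,0])<33)&(W[...,2]>90)&(W[...,2]<116)&(z>0)
  print(yc,m.sum(),np.polyfit(q[m][:,0],W[m][:,2],1))
for yc in (42,126):
  m=(abs(q[...,1]-yc)<10)&(abs(q[...,0])<8)&(W[...,2]>90)&(W[...,2]<116)&(z>0)
  print(yc,m.sum(),np.median(W[m][:,2]))
for n in ["red_paint","ochre_paint","bowl","brush_block"]: print(n,[(d["confidence"],d["point"]) for d in nets.tip_of(n,"side")][:1])
print(sense()["clock"])
E
```

```text
[564.00046406  93.03298277 234.97940107] [-0.13880339  0.02036461 -0.46527975] 11.3833
-126 1794 [  0.19658922 103.76918082]
-42 1658 [ -0.2013291  103.04029285]
42 432 101.287674588568
126 420 101.32077717624122
red_paint [(0.63, [378.1, 25.9, -1.1])]
ochre_paint [(0.62, [599.7, 329.5, 2.9])]
bowl [(0.88, [528.9, -265.5, -1.7])]
brush_block [(0.93, [439.1, 207.6, -0.7])]
11.6333
```

View pics/sd8.png

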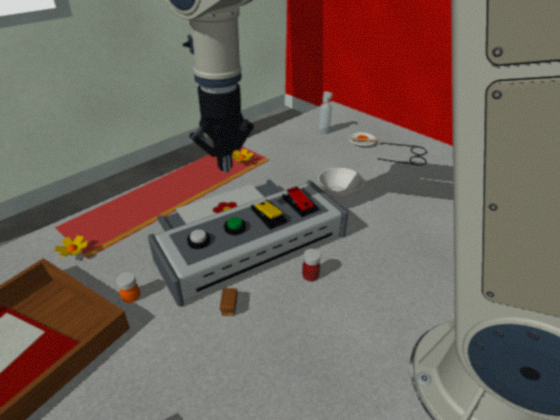

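The side view shows both rockers over (yellow at (268,211), red at (301,201)). Green at (235,225) and white at (199,239) are both out, the bystanders are unmoved, and the gripper is clear. Handing in.

```bash
python3 -c "
from rig import r
print(r.sign_off())"
```

```text
the job is handed in; nothing more can be done
None
```

I pressed the red rocker on, then the yellow rocker to thick, then the green button fully in and released it. I used the closed fingertips for all three and handed the job in at about 11.6 s of the 58 s allowed. The hand-in reports no verdict, so these are my own last checks.

- **Rockers:** the measured paddle slopes are +0.197 for red and -0.201 for yellow, which is about 0.4 rad of travel on each, so both sit at their stops.
- **Green button:** the force jumped to 23 N with almost no further travel, so it reached its stop. Afterwards its top read 101.3 mm, level with the white button at 101.3 mm.
- **White button:** the arm never came near it, and its top height shows it is out.
- **Forces:** the most I saw was about 28 N along z, pressing the red rocker.
- **Jars, bowl and brush block:** the side camera puts each within about 3 mm of where it started, which is inside the networks' 4 mm error. The arm was clear of everything at hand-in.

No final check failed. The networks did confuse a few things along the way, such as reporting the brush block as the red dot or green button. I dropped those readings because their heights or positions were plainly wrong.

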